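Erect the fold-flat tray and load the pellet die

TASK

Put up the fold-flat tray: raise its two short end walls first and then the two long walls, whose lips lap around the ends, so that all four stand upright. Then stand the steel pellet die upright on the grey pad in the middle of the tray's floor, setting it down gently, and let go. Leave the jar, the spanner and the sample box where they are.

Things in the scene. Friction and masses are not known exactly. Their poses are not given: they have to be found in the camera images.
- tray: White fold-flat tray on suction feet; it does not move. Floor 100 (x) by 130 mm (y), top 26 mm above the bench. Origin: centre of the floor, at bench height; y along the long direction, z up. Four walls hinged along the floor's edges (hinge lines 26 mm above the bench) start almost flat, spread outwards; each is 4 mm thick, 45 mm from hinge to free edge, with a blue tab beyond.
- pad (a point): Centre of the round grey pad (60 mm across, flush) in the middle of the tray's floor, 26 mm above the bench.
- side_far (a joint): Hinge of the long wall on the tray's +x side (hinge 50 mm from the tray's origin): 0 lying level outwards, 1.571 upright, stop at 1.75 leaning inwards. Stiff (0.06 N m friction): stays where left, about 1 N at the tab moves it. 142 mm wide, with 15 mm lips at both ends.
- side_far_tab (a point): Mid-width, mid-thickness point of the blue tab of side_far, 66 mm from the hinge line. The tab is 36 mm wide (along the hinge), 5 mm thick and reaches from 45 to 77 mm from the hinge; its two sides are free, so it can be pinched across its width from above and turns between the fingers. x points from the hinge out along the wall, y along the hinge.
- end_left (a joint): Hinge of the short end wall on the tray's +y side (hinge 65 mm from the tray's origin): 0 lying level outwards, 1.571 upright, stop at 1.75 leaning inwards. Stiff (0.06 N m friction): stays where left, about 1 N at the tab moves it. 96 mm wide.
- end_left_tab (a point): Mid-width, mid-thickness point of the blue tab of end_left, 66 mm from the hinge line. The tab is 36 mm wide (along the hinge), 5 mm thick and reaches from 45 to 77 mm from the hinge; its two sides are free, so it can be pinched across its width from above and turns between the fingers. x points from the hinge out along the wall, y along the hinge.
- side_near (a joint): Hinge of the long wall on the tray's -x side (hinge 50 mm from the tray's origin): 0 lying level outwards, 1.571 upright, stop at 1.75 leaning inwards. Stiff (0.06 N m friction): stays where left, about 1 N at the tab moves it. 142 mm wide, with 15 mm lips at both ends.
- side_near_tab (a point): Mid-width, mid-thickness point of the blue tab of side_near, 66 mm from the hinge line. The tab is 36 mm wide (along the hinge), 5 mm thick and reaches from 45 to 77 mm from the hinge; its two sides are free, so it can be pinched across its width from above and turns between the fingers. x points from the hinge out along the wall, y along the hinge.
- end_right (a joint): Hinge of the short end wall on the tray's -y side (hinge 65 mm from the tray's origin): 0 lying level outwards, 1.571 upright, stop at 1.75 leaning inwards. Stiff (0.06 N m friction): stays where left, about 1 N at the tab moves it. 96 mm wide.
- end_right_tab (a point): Mid-width, mid-thickness point of the blue tab of end_right, 66 mm from the hinge line. The tab is 36 mm wide (along the hinge), 5 mm thick and reaches from 45 to 77 mm from the hinge; its two sides are free, so it can be pinched across its width from above and turns between the fingers. x points from the hinge out along the wall, y along the hinge.
- die: Steel pellet die standing on the bench, about 0.45 kg: round body 44 mm across and 36 mm high with a blue band, a 16 mm neck to 42 mm, and a dark round plunger cap 24 mm across from 42 to 64 mm above its underside, by which it can be lifted. Origin: centre of its underside, z up along its axis.
- jar: Amber glass jar, 48 mm across and 64 mm high, white cap; a bystander that may stand on either side of the tray. Origin: centre of its underside.
- spanner: Steel spanner, 130 mm long, lying flat; a bystander. Origin near its middle, x along it.
- sample_box: White box with a blue lid, 52 x 72 x 32 mm; a bystander at the far left. Beyond it, 130 to 250 mm further to the far left, stands a fixed white hand crimper, about 200 mm high, out of the way of the work. Origin: centre of the box's underside.
Not all that is in view belongs to the job. What is shaped like the die but green is not meant.

How it is judged:
On the way, in this order (a step that is already met when the one before it is completed fails the run):
1. both end walls stand upright (value of joint end_left between 1.42 and 1.72 rad and value of joint end_right between 1.42 and 1.72 rad), for 0.2 s.
2. all four walls stand upright (all of step 1 and value of joint side_far between 1.42 and 1.72 rad and value of joint side_near between 1.42 and 1.72 rad), for 0.2 s.
3. the die stands on the pad inside the erected tray (all of step 2 and horizontal distance between die and pad below 0.015 m and z of die in the frame of tray between 0.022 and 0.031 m and angle between die's own z axis and vertical below 0.1 rad and linear speed of die below 0.03 m/s), for 0.2 s.
At the end, for the whole second after the job is handed in: All four walls are upright to within about 0.15 rad (hinges between 1.42 and 1.72 rad); the die stands on the tray's floor, upright to within 0.1 rad, its axis within 15 mm of the middle of the grey pad, at rest and released (all of step 3 and angular speed of die below 0.2 rad/s); the robot touches nothing.
It fails at once if a long wall is raised past halfway while an end wall is still down (value of joint any of side_far, side_near above 0.9 rad and value of joint any of end_left, end_right below 0.9 rad).
It fails at once if the die is dropped or driven hard onto the tray's floor (faster than 0.4 m/s within 15 mm of the floor) (horizontal distance between die and pad below 0.06 m and z of die in the frame of tray below 0.041 m and linear speed of die above 0.4 m/s).
It fails at once if the jar is moved by more than 20 mm (distance of jar from where it was at the start of the episode above 0.02 m).
It fails at once if the spanner is moved by more than 20 mm (distance of spanner from where it was at the start of the episode above 0.02 m).
It fails at once if the sample box is moved by more than 20 mm (distance of sample_box from where it was at the start of the episode above 0.02 m).
It also fails if it takes over 72 s, if anything falls off the work surface, if the arm or the gripper's body presses on something with over 40 N, if the wrist force passes 120 N, or if a joint passes its speed limit or range.

ROBOT

A 7-joint arm with a two-finger parallel gripper is mounted at the origin on the work surface. World frame = base frame: x ahead of the robot, y to its left, z up, the work surface at z = 0. Lengths are in m, angles in rad, forces in N, time in s.
With the tool pointing down it reaches from about 0.425 to 0.925 m from the base axis. Payload 6.8 kg.
Tool frame: the origin (TCP) lies midway between the tips of the shut fingers; the grasp point (between the pads) lies 19 mm behind it; z points along the fingers, y is the line along which they close (so a half turn about z gives the same grasp; the last joint's range is limited). The gripper opens to 85 mm and grips with 20 to 120 N. Pads are 22 mm wide; open, the fingers measure 114 mm over their backs; the gripper's body (76 mm by 85 mm) begins 54 mm behind the grasp point. The pads swing forward as they close: fully open they stand 13 mm farther back than shut.
Start: joints at [-1.3, 0.477, 0.022, 1.555, -0.011, 1.109, -0.083], TCP at [0.25, 0.627, 0.231] pointing down, gripper open.
Joint ranges: [-2.96, 2.96], [-0.34, 2.1], [-1.41, 1.46], [0.24, 2.44], [-1.37, 4.51], [0.17, 1.92], [-2.96, 2.96]. Speed limits (rad/s): [2.39, 2.39, 3.14, 3.14, 3.14, 3.14, 3.14].

INTERFACE

Orientations are given as a rotation vector (axis times angle).
In Python, from bench import get_obs, grab_frame, camera_params, r gives the robot as it stands.
- The arm moves only by the shell command python3 -m jog 'ROWS' [FORCE]. ROWS is JSON, a list of rows, each an object of numbers: "rx", "ry", "rz": the turn, a rotation vector about the world's x, y, z scaled (see below); "x", "y", "z": the shift along the world's x, y, z scaled (see below); "jaw": the opening, from -1 (shut) to 1 (fully open). In form: [{"rx": .., "ry": .., "rz": .., "x": .., "y": .., "z": .., "jaw": ..}, ...]. A call has 1 to 8 rows; each row shifts and turns the commanded pose from where the row before left it; what a row does not reach is not made up. The controller multiplies each number of a shift by 60 mm and each number of a turn by 10 degrees. A row lasts 1/8 s, in which the tool goes at most 62.5 mm and 10.7 degrees, less where a joint would pass 70% of its speed; a pose out of reach is approached as far as the arm can. A call with a number of a shift or a turn outside -1 to 1 is refused whole. A call with a gripper value outside its range is refused whole. The fingers move at their own pace and stop on an object; FORCE is the grip in N (left out, the last holds). Time passes only in rows, so rows that do not move let the fingers close. It gives the time, the measured TCP pose, the force, the opening and the grip force at its end, in the units of the state.
- get_obs(): the state, without advancing time (a new reading comes with each control period).
- grab_frame(name): name is "side" or "top"; returns the picture (420x560x3 uint8, red, green, blue); there is no depth.
- camera_params(name): a dict with "fx", "fy", "cx", "cy" (pixels), "k1" (the pictures are not rectified: a ray, as slopes to the right and down, at radius r is drawn at 1 + k1 r^2 times it, then the intrinsics apply), "R" (3x3) and "t" (3): a world point X has camera coordinates R X + t. Camera axes: x right, y down, z forward; pixel columns grow to the right and rows downward; lengths in m; the calibration is good to about 2 mm. A picture is of the moment at which its call begins. camera_params takes no time and is no camera call.
- r.hand_in(): hands the job in; it is judged then, once.
The state is a dict: "clock": time; "joints": joint angles; "qvel": joint speeds; "tau": joint torques, N m; "tcp_pos": TCP position; "orientation": TCP orientation; "contact_force": force on the tool from outside, world axes, zero at the start; "moment": the same for the moment, N m; "grip_width": finger opening in m; "gripper_force": force on a finger pad.
Only numpy, scipy, OpenCV 4.12 (cv2) and the standard library are available. Lean on these libraries where they do the work, as an engineer would, in place of code of your own. Each camera call takes 0.05 s, during which the arm holds its last target. There are 200 camera calls.

## Working session

There is one attempt and no reset: what is moved stays moved. The work goes in short steps, Python scripts to look and compute and a shell command to move; the robot and the scene stay as the last step left them, time stands still between calls to the robot, and variables do not carry over. Pictures are saved under pics/ and viewed, at most 10 in all, crops included, and the job is handed in when it is done.

```bash
ls; mkdir -p pics
python3 - <<'E'
from bench import *
import cv2,numpy as np
for n in("top","side"):
    f=grab_frame(n);cv2.imwrite(f"pics/{n}0.png",f[:,:,::-1]);p=camera_params(n)
    R=np.array(p["R"]);print(n,p["fx"],p["cx"],p["cy"],p["k1"],(-R.T@np.array(p["t"])).round(3),R.round(2).tolist())
print(get_obs())
E
```

```text
pics
top 408.5285175887739 279.7099503954364 211.83514485954547 -0.0587410786701087 [ 0.331 -0.033  1.147] [[0.02, -1.0, 0.0], [-0.98, -0.02, -0.2], [0.2, 0.0, -0.98]]
side 410.05414719745556 278.55407884506684 202.09179266546403 -0.08481197957592103 [ 0.449 -0.808  0.528] [[0.99, -0.17, -0.01], [-0.1, -0.51, -0.86], [0.14, 0.85, -0.51]]
{'clock': 0.1, 'joints': array([-1.30010979,  0.47774201,  0.02234395,  1.55634226, -0.01151247,
        1.10928324, -0.08309295]), 'qvel': array([-0.00130857, -0.00176118,  0.00191866, -0.00119411, -0.00127529,
       -0.00206175, -0.00044332]), 'tau': array([ 5.23297233e-03, -5.97767222e+01,  1.61427397e+00, -2.81953579e+01,
        1.29199092e-02,  5.03314252e-03, -1.69508439e-05]), 'tcp_pos': array([0.24942301, 0.62666058, 0.23041083]), 'orientation': array([-5.91376101e-01, -3.08522378e+00,  2.56718353e-03]), 'contact_force': array([-0.59663284,  0.07718412, -0.08280949]), 'moment': array([-0.01122668,  0.04098309,  0.04338368]), 'gripper_force': 0.0, 'grip_width': 0.08575191346153119}
```

View pics/top0.png

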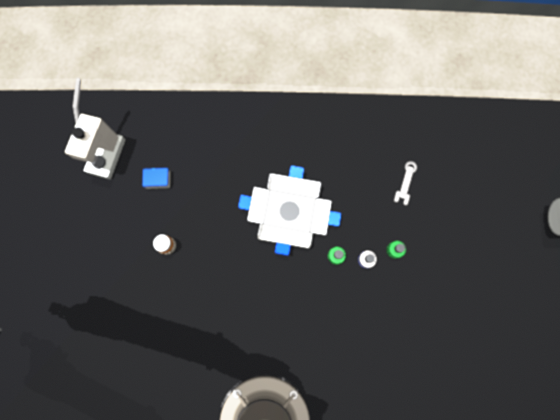

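View pics/side0.png

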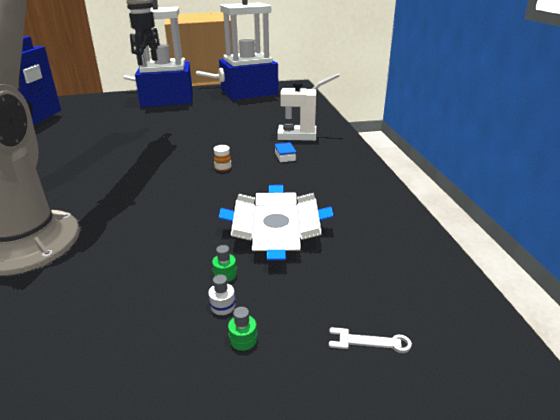

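The tray's pad is at top (289,211), with blue tabs at left (245,202), right (335,218), far (296,173) and near (283,249). There are three die shapes, top/side: green (337,255)/(225,265), steel with a blue band (368,259)/(222,297), and green (397,249)/(243,330). The middle one fits the description (steel, blue band, not green). I'll confirm it in a crop while measuring.

```bash
cat > h.py <<'E'
import numpy as np,cv2
from bench import *
def ray(n,u,v):
    p=camera_params(n);K=np.array([[p["fx"],0,p["cx"]],[0,p["fy"],p["cy"]],[0,0,1]])
    # slopes s drawn at s*(1+k1 r^2)
    d=np.array([(u-p["cx"])/p["fx"],(v-p["cy"])/p["fy"]]);s=d.copy()
    for _ in range(20): s=d/(1+p["k1"]*(s@s))
    R=np.array(p["R"]);return -R.T@np.array(p["t"]),R.T@np.array([s[0],s[1],1])
def onz(n,u,v,z):
    c,d=ray(n,u,v);return c+d*(z-c[2])/d[2]
def tri(a,b):
    (c1,d1),(c2,d2)=ray("top",*a),ray("side",*b)
    t=np.linalg.lstsq(np.c_[d1,-d2],c2-c1,rcond=None)[0];p,q=c1+d1*t[0],c2+d2*t[1]
    return (p+q)/2,np.linalg.norm(p-q)
def blobs(m,lo=15):
    n,_,st,ce=cv2.connectedComponentsWithStats(m.astype(np.uint8));return [(ce[i].round(1),st[i].tolist()) for i in range(1,n) if st[i][4]>=lo]
def hsv(f): return cv2.cvtColor(f,cv2.COLOR_RGB2HSV)
E
python3 - <<'E'
from h import *
for n in("top","side"):
    f=cv2.imread(f"pics/{n}0.png")[:,:,::-1].copy();h=hsv(f);H,S,V=[h[...,i].astype(int) for i in range(3)]
    box=(slice(140,290),slice(130,420)) if n=="top" else (slice(130,370),slice(190,420))
    M=np.zeros(H.shape,bool);M[box]=1
    for nm,m in(("blue",(H>95)&(H<125)&(S>120)&(V>60)),("grey",(S<70)&(V>75)&(V<175)),("white",(S<60)&(V>=175)),("green",(H>50)&(H<75)&(S>150)&(V>60))):
        for c,s in blobs(m&M,12): print(n,nm,c,s,onz(n,*c,.026).round(3)[:2])
    y,x=(230,310) if n=="top" else (235,180)
    c=f[y:y+130,x:x+110] if n=="side" else f[y:y+50,x:x+110]
    cv2.imwrite(f"pics/c_{n}.png",cv2.resize(c,None,fx=4,fy=4,interpolation=cv2.INTER_CUBIC)[:,:,::-1])
E
```

```text
top blue [296.3 171. ] [288, 165, 17, 13, 180] [ 0.679 -0.075]
top blue [154.6 176.3] [142, 167, 27, 21, 496] [0.656 0.331]
top blue [243.8 201.8] [238, 194, 13, 17, 181] [0.585 0.072]
top blue [334.9 218.4] [328, 210, 14, 17, 185] [ 0.543 -0.184]
top blue [282.1 249.1] [274, 243, 17, 13, 183] [ 0.454 -0.038]
top grey [405.6 184.3] [393, 161, 25, 45, 142] [ 0.646 -0.388]
top grey [410.7 165.2] [408, 164, 6, 4, 12] [ 0.703 -0.405]
top grey [160.6 184.5] [146, 170, 24, 19, 61] [0.632 0.312]
top grey [269.6 176.4] [267, 173, 10, 12, 20] [0.661 0.001]
top grey [320.2 191. ] [318, 181, 7, 18, 25] [ 0.621 -0.143]
top grey [330.1 203.1] [326, 199, 7, 12, 17] [ 0.586 -0.171]
top grey [258.9 231.8] [246, 218, 30, 25, 51] [0.501 0.027]
top grey [312.3 239.1] [291, 225, 38, 24, 60] [ 0.483 -0.121]
top grey [155.3 243.8] [152, 234, 10, 20, 31] [0.462 0.313]
top grey [171.6 247.9] [164, 237, 12, 18, 44] [0.451 0.267]
top grey [399.9 247.6] [395, 244, 11, 8, 63] [ 0.464 -0.364]
top grey [338.2 254.2] [334, 251, 9, 8, 53] [ 0.443 -0.193]
top grey [360.5 254.6] [358, 250, 9, 12, 20] [ 0.443 -0.254]

[... 2552 characters left out ...]
25]
side grey [369.9 346.8] [328, 340, 83, 14, 168] [ 0.648 -0.425]
side white [295.1 131.9] [278, 130, 38, 4, 114] [0.714 0.459]
side white [394.7 159.3] [359, 131, 61, 69, 1472] [0.953 0.194]
side white [221.  148.2] [214, 145, 16, 8, 97] [0.463 0.37 ]
side white [288.2 155.6] [280, 155, 15, 3, 21] [0.655 0.276]
side white [276. 220.] [231, 192, 90, 59, 3865] [ 0.565 -0.056]
side white [246.  196.3] [238, 194, 17, 6, 43] [0.51  0.061]
side white [221.4 293.1] [209, 284, 25, 17, 214] [ 0.433 -0.268]
side white [367.2 339.6] [329, 327, 83, 24, 853] [ 0.648 -0.411]
side green [224.9 267.4] [212, 254, 24, 28, 386] [ 0.443 -0.199]
side green [242.6 334.7] [228, 316, 29, 35, 686] [ 0.461 -0.367]
```

View pics/c_side.png

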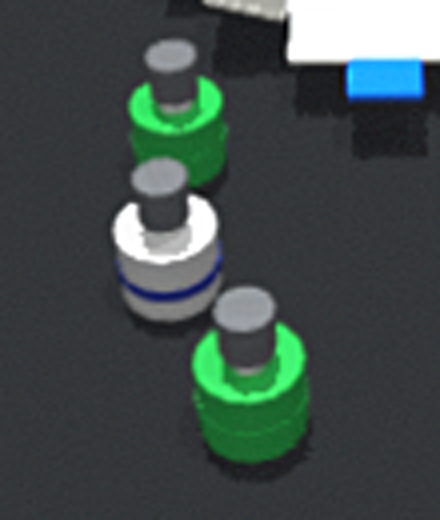

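The crop confirms it: the middle one, at side (222,297), is steel with a dark blue band, and its neighbours are both green. Next I triangulate the tabs, pad and cap.

Run:
```python
from h import *
T={"far":((296.3,171),(325.5,212.8)),"near":((282.1,249.1),(225.7,214)),"left":((243.8,201.8),(275.5,188)),"right":((334.9,218.4),(275.9,255))}
P={k:tri(*v) for k,v in T.items()}
for k,(p,e) in P.items(): print(k,p.round(4),round(e,4))
c=sum(P[k][0] for k in P)/4;print("centre",c.round(4))
a=P["far"][0]-P["near"][0];b=P["left"][0]-P["right"][0]
print("yaw",np.arctan2(a[1],a[0]),np.arctan2(-b[0],b[1]),"len",np.linalg.norm(a[:2]),np.linalg.norm(b[:2]))
for n in("top","side"):
    f=cv2.imread(f"pics/{n}0.png")[:,:,::-1];g=f.astype(int).mean(2)
    b=(slice(200,224),slice(278,302)) if n=="top" else (slice(211,232),slice(256,298))
    m=np.zeros(g.shape,bool);m[b]=(g[b]<205)
    for q,s in blobs(m,60): print(n,"pad",q,s,onz(n,*q,.026).round(4))
print("die",tri((369,258.2),(219.4,279.1)),onz("top",369,258.2,.064),onz("side",219.4,279.1,.060))
print("greens",onz("top",338.2,254.2,.064),onz("top",399.9,247.6,.064),"jar",onz("top",161,242,.064))
print("die body top",onz("top",367,258.9,.036))
```

```text
far [ 0.6727 -0.0742  0.0437] 0.0009
near [ 0.4539 -0.0381  0.0431] 0.0034
left [0.5838 0.071  0.0359] 0.0012
right [ 0.5429 -0.1838  0.0297] 0.0015
centre [ 0.5633 -0.0563  0.0381]
yaw -0.1635434305871576 -0.15928120177010366 len 0.22172705641323046 0.258060618101417
top pad [289.3 210.5] [281, 203, 18, 16, 233] [ 0.5629 -0.0565  0.026 ]
side pad [275.6 220.3] [263, 214, 26, 14, 278] [ 0.5636 -0.0571  0.026 ]
die (array([ 0.43142692, -0.2698792 ,  0.06034288]), np.float64(0.002557818758211817)) [ 0.429814   -0.26917872  0.064     ] [ 0.43268182 -0.26926302  0.06      ]
greens [ 0.43905701 -0.18725161  0.064     ] [ 0.45943927 -0.35298104  0.064     ] jar [0.46226383 0.28654328 0.064     ]
die body top [ 0.43038111 -0.26977639  0.036     ]
```

```bash
R='{"x":0.35,"y":-0.575,"rz":-0.485,"jaw":1}'; python3 -m jog '[{"x":0.35,"y":-0.575,"rz":-0.485,"jaw":1},{"x":0.35,"y":-0.575,"rz":-0.485,"jaw":1},{"x":0.35,"y":-0.575,"rz":-0.485,"jaw":1},{"x":0.35,"y":-0.575,"rz":-0.485,"jaw":1},{"x":0.35,"y":-0.575,"rz":-0.485,"jaw":1},{"x":0.35,"y":-0.575,"rz":-0.485,"jaw":1},{"x":0.35,"y":-0.575,"rz":-0.485,"jaw":1},{"x":0.35,"y":-0.575,"rz":-0.485,"jaw":1}]'
python3 -m jog '[{"x":0.35,"y":-0.575,"rz":-0.485,"jaw":1},{"x":0.35,"y":-0.575,"rz":-0.485,"jaw":1},{"x":0.35,"y":-0.575,"rz":-0.485,"jaw":1},{"x":0.35,"y":-0.575,"rz":-0.485,"jaw":1},{"x":0.35,"y":-0.575,"rz":-0.485,"jaw":1},{"x":0.35,"y":-0.575,"rz":-0.485,"jaw":1},{"x":0.35,"y":-0.575,"rz":-0.485,"jaw":1},{"x":0.35,"y":-0.575,"rz":-0.485,"jaw":1}]'
cat >> h.py <<'E'
C=np.array([.5632,-.0566]);ex=np.array([.9871,-.1603]);ey=np.array([.1603,.9871])
def tip(w,th,r=.070):
    d,h={"left":(ey,.065),"right":(-ey,.065),"far":(ex,.05),"near":(-ex,.05)}[w]
    return np.r_[C+d*(h+r*np.cos(th)),.026+r*np.sin(th)-.019]
def plan(w,th0,th1=1.59,n=16,r=.070):
    "shift units per row for the TCP along the arc"
    P=np.array([tip(w,t,r) for t in np.linspace(th0,th1,n+1)]);print((np.diff(P,axis=0)/.06).round(2).tolist())
def st():
    from scipy.spatial.transform import Rotation as Ro
    o=get_obs();R=Ro.from_rotvec(o["orientation"]).as_matrix()
    print(round(o["clock"],2),o["tcp_pos"].round(4),"yang",np.degrees(np.arctan2(R[1,1],R[0,1])).round(1),"z",R[:,2].round(3),"F",o["contact_force"].round(1),"w",round(o["grip_width"],4),"g",round(o["gripper_force"],1),"j",o["joints"].round(2));return o
E
python3 - <<'E'
from h import *
o=st();t=tip("left",.16);print(t,(t-o["tcp_pos"])/.06)
plan("left",.16)
E
```

```text
0.1 [0.2494 0.6267 0.2304] yang 68.3 z [-0.001 -0.002 -1.   ] F [-0.6  0.1 -0.1] w 0.0858 g 0.0 j [-1.3   0.48  0.02  1.56 -0.01  1.11 -0.08]
[0.58469718 0.07577594 0.01815227] [ 5.5879028  -9.18141059 -3.53764259]
[[-0.0, -0.02, 0.1], [-0.0, -0.03, 0.1], [-0.01, -0.04, 0.1], [-0.01, -0.05, 0.09], [-0.01, -0.05, 0.09], [-0.01, -0.06, 0.08], [-0.01, -0.07, 0.08], [-0.01, -0.08, 0.07], [-0.01, -0.08, 0.06], [-0.01, -0.09, 0.06], [-0.01, -0.09, 0.05], [-0.02, -0.1, 0.04], [-0.02, -0.1, 0.03], [-0.02, -0.1, 0.02], [-0.02, -0.1, 0.01], [-0.02, -0.1, 0.0]]validation failed for argument at $[0]...
validation failed for argument at $[0]...
```

```bash
python3 -m jog '[{"rx":0,"ry":0,"rz":-0.485,"x":0.35,"y":-0.575,"z":0,"jaw":1},{"rx":0,"ry":0,"rz":-0.485,"x":0.35,"y":-0.575,"z":0,"jaw":1},{"rx":0,"ry":0,"rz":-0.485,"x":0.35,"y":-0.575,"z":0,"jaw":1},{"rx":0,"ry":0,"rz":-0.485,"x":0.35,"y":-0.575,"z":0,"jaw":1},{"rx":0,"ry":0,"rz":-0.485,"x":0.35,"y":-0.575,"z":0,"jaw":1},{"rx":0,"ry":0,"rz":-0.485,"x":0.35,"y":-0.575,"z":0,"jaw":1},{"rx":0,"ry":0,"rz":-0.485,"x":0.35,"y":-0.575,"z":0,"jaw":1},{"rx":0,"ry":0,"rz":-0.485,"x":0.35,"y":-0.575,"z":0,"jaw":1}]'
python3 -c "
from h import *
st()"
```

```text
clock: 1.1
tcp_pos: [0.418, 0.3498, 0.231]
orientation: [-1.586, -2.711, 0.001]
contact_force: [0.1, -0.3, 0.9]
grip_width: 0.0856
gripper_force: 0.0
1.1 [0.418  0.3498 0.231 ] yang 29.3 z [-0. -0. -1.] F [ 0.1 -0.3  0.9] w 0.0856 g 0.0 j [-1.02  0.27  0.25  1.88 -0.08  1.   -0.22]
```

```bash
python3 -m jog '[{"rx":0,"ry":0,"rz":-0.48,"x":0.35,"y":-0.575,"z":0,"jaw":1},{"rx":0,"ry":0,"rz":-0.48,"x":0.35,"y":-0.575,"z":0,"jaw":1},{"rx":0,"ry":0,"rz":-0.48,"x":0.35,"y":-0.575,"z":0,"jaw":1},{"rx":0,"ry":0,"rz":-0.48,"x":0.35,"y":-0.575,"z":0,"jaw":1},{"rx":0,"ry":0,"rz":-0.48,"x":0.35,"y":-0.575,"z":-0.4,"jaw":1},{"rx":0,"ry":0,"rz":-0.48,"x":0.35,"y":-0.575,"z":-0.5,"jaw":1},{"rx":0,"ry":0,"rz":-0.48,"x":0.35,"y":-0.575,"z":-0.5,"jaw":1},{"rx":0,"ry":0,"rz":-0.48,"x":0.35,"y":-0.545,"z":-0.5,"jaw":1}]'
python3 - <<'E'
from h import *
o=st();t=tip("left",.16);print(t,(t-o["tcp_pos"])/.06)
f=grab_frame("top");g=grab_frame("side")
a=cv2.resize(f[140:290,210:370],None,fx=2.5,fy=2.5);b=cv2.resize(g[130:280,200:360],None,fx=2.5,fy=2.5)
cv2.imwrite("pics/left1.png",np.hstack([a,b])[:,:,::-1])
E
```

```text
clock: 2.1
tcp_pos: [0.5859, 0.0758, 0.1161]
orientation: [-2.39, -2.039, 0.0]
contact_force: [0.1, 1.4, -0.3]
grip_width: 0.0856
gripper_force: 0.0
2.1 [0.5859 0.0758 0.1161] yang -9.1 z [-0. -0. -1.] F [ 0.1  1.4 -0.3] w 0.0856 g 0.0 j [-0.57  0.51  0.45  1.89 -0.29  0.81 -0.13]
[0.58469718 0.07577594 0.01815227] [-2.07960067e-02 -9.26448160e-04 -1.63321523e+00]
```

View pics/left1.png

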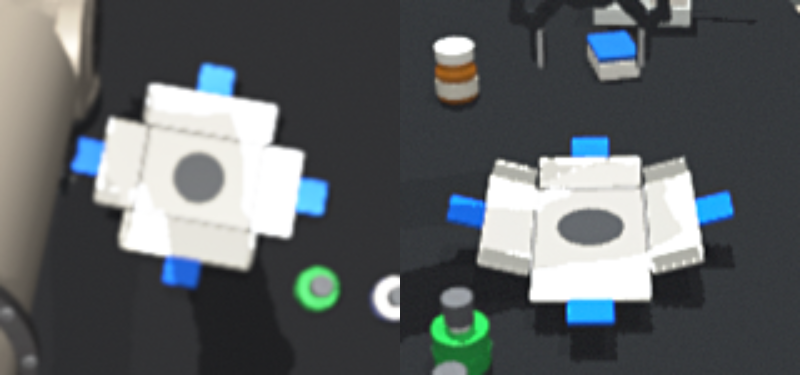

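Run:
```python
from h import *
def proj(n,X):
    p=camera_params(n);c=np.array(p["R"])@X+np.array(p["t"]);s=c[:2]/c[2];s=s*(1+p["k1"]*(s@s));return (s*[p["fx"],p["fy"]]+[p["cx"],p["cy"]]).round(1)
o=st();
for n in("top","side"):print(n,proj(n,o["tcp_pos"]),onz(n,276,155,.116),onz("side",276,150,.2))
cv2.imwrite("pics/now.png",np.hstack([cv2.resize(grab_frame(n),(400,300)) for n in("top","side")])[:,:,::-1])
```

```text
2.2 [0.585  0.0715 0.1141] yang -9.3 z [-0.004 -0.005 -1.   ] F [ 0.4 -0.6  0.3] w 0.0854 g 0.0 j [-0.57  0.51  0.45  1.89 -0.29  0.81 -0.13]
top [241.1 194.4] [ 0.69393944 -0.01718363  0.116     ] [ 0.56522339 -0.06886006  0.2       ]
side [275.2 159.2] [0.59007509 0.09074185 0.116     ] [ 0.56522339 -0.06886006  0.2       ]
```

View pics/now.png

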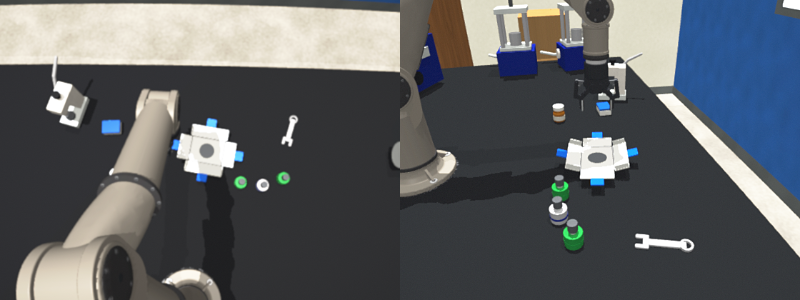

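```bash
python3 -m jog '[{"rx":0,"ry":0,"rz":0,"x":0,"y":0,"z":-0.3,"jaw":1},{"rx":0,"ry":0,"rz":0,"x":0,"y":0,"z":-0.3,"jaw":1},{"rx":0,"ry":0,"rz":0,"x":0,"y":0,"z":-0.3,"jaw":1},{"rx":0,"ry":0,"rz":0,"x":0,"y":0,"z":-0.3,"jaw":1},{"rx":0,"ry":0,"rz":0,"x":0,"y":0,"z":-0.2,"jaw":1},{"rx":0,"ry":0,"rz":0,"x":0,"y":0,"z":0,"jaw":1},{"rx":0,"ry":0,"rz":0,"x":0,"y":0,"z":0,"jaw":1}]'
python3 - <<'E'
from h import *
o=st();t=tip("left",.16);print(t,(t-o["tcp_pos"])/.06)
E
```

```text
clock: 3.18
tcp_pos: [0.5861, 0.0768, 0.0337]
orientation: [2.387, 2.042, 0.001]
contact_force: [-0.1, -0.6, -0.2]
grip_width: 0.0853
gripper_force: 0.0
3.17 [0.5861 0.0768 0.0337] yang -8.9 z [ 0.001  0.    -1.   ] F [-0.1 -0.6 -0.2] w 0.0853 g 0.0 j [-0.52  0.62  0.38  1.92 -0.36  0.66 -0.07]
[0.58469718 0.07577594 0.01815227] [-0.0229652  -0.01786125 -0.25883926]
```

Position is good. I'll lower the last bit and pinch.

```bash
python3 -m jog '[{"rx":0,"ry":0,"rz":0,"x":-0.02,"y":-0.02,"z":-0.25,"jaw":1},{"rx":0,"ry":0,"rz":0,"x":0,"y":0,"z":0,"jaw":-0.6},{"rx":0,"ry":0,"rz":0,"x":0,"y":0,"z":0,"jaw":-0.6},{"rx":0,"ry":0,"rz":0,"x":0,"y":0,"z":0,"jaw":-0.6},{"rx":0,"ry":0,"rz":0,"x":0,"y":0,"z":0,"jaw":-0.6},{"rx":0,"ry":0,"rz":0,"x":0,"y":0,"z":0,"jaw":-0.6},{"rx":0,"ry":0,"rz":0,"x":0,"y":0,"z":0,"jaw":-0.6}]' 25
python3 - <<'E'
from h import *
o=st();plan("left",.16)
E
```

```text
clock: 4.05
tcp_pos: [0.5849, 0.0758, 0.0186]
orientation: [2.387, 2.042, 0.001]
contact_force: [1.8, -0.4, 1.3]
grip_width: 0.0352
gripper_force: 26.9
4.05 [0.5849 0.0758 0.0186] yang -8.9 z [ 0.001  0.    -1.   ] F [ 1.8 -0.4  1.3] w 0.0352 g 26.9 j [-0.51  0.65  0.37  1.93 -0.37  0.63 -0.06]
[[-0.0, -0.02, 0.1], [-0.0, -0.03, 0.1], [-0.01, -0.04, 0.1], [-0.01, -0.05, 0.09], [-0.01, -0.05, 0.09], [-0.01, -0.06, 0.08], [-0.01, -0.07, 0.08], [-0.01, -0.08, 0.07], [-0.01, -0.08, 0.06], [-0.01, -0.09, 0.06], [-0.01, -0.09, 0.05], [-0.02, -0.1, 0.04], [-0.02, -0.1, 0.03], [-0.02, -0.1, 0.02], [-0.02, -0.1, 0.01], [-0.02, -0.1, 0.0]]
```

```bash
python3 -m jog '[{"rx":0,"ry":0,"rz":0,"x":0,"y":-0.02,"z":0.1,"jaw":-0.6},{"rx":0,"ry":0,"rz":0,"x":-0.01,"y":-0.03,"z":0.1,"jaw":-0.6},{"rx":0,"ry":0,"rz":0,"x":-0.01,"y":-0.04,"z":0.1,"jaw":-0.6},{"rx":0,"ry":0,"rz":0,"x":-0.01,"y":-0.05,"z":0.09,"jaw":-0.6},{"rx":0,"ry":0,"rz":0,"x":-0.01,"y":-0.05,"z":0.09,"jaw":-0.6},{"rx":0,"ry":0,"rz":0,"x":-0.01,"y":-0.06,"z":0.08,"jaw":-0.6},{"rx":0,"ry":0,"rz":0,"x":-0.01,"y":-0.07,"z":0.08,"jaw":-0.6},{"rx":0,"ry":0,"rz":0,"x":-0.01,"y":-0.08,"z":0.07,"jaw":-0.6}]'
python3 -m jog '[{"rx":0,"ry":0,"rz":0,"x":-0.01,"y":-0.08,"z":0.06,"jaw":-0.6},{"rx":0,"ry":0,"rz":0,"x":-0.01,"y":-0.09,"z":0.06,"jaw":-0.6},{"rx":0,"ry":0,"rz":0,"x":-0.01,"y":-0.09,"z":0.05,"jaw":-0.6},{"rx":0,"ry":0,"rz":0,"x":-0.02,"y":-0.1,"z":0.04,"jaw":-0.6},{"rx":0,"ry":0,"rz":0,"x":-0.02,"y":-0.1,"z":0.03,"jaw":-0.6},{"rx":0,"ry":0,"rz":0,"x":-0.02,"y":-0.1,"z":0.02,"jaw":-0.6},{"rx":0,"ry":0,"rz":0,"x":-0.02,"y":-0.1,"z":0.01,"jaw":-0.6},{"rx":0,"ry":0,"rz":0,"x":-0.02,"y":-0.1,"z":0,"jaw":-0.6}]'
python3 - <<'E'
from h import *
o=st();t=tip("left",1.58);print(t,(t-o["tcp_pos"])/.06)
E
```

```text
clock: 5.05
tcp_pos: [0.5809, 0.0517, 0.0614]
orientation: [2.387, 2.042, 0.002]
contact_force: [5.9, -0.2, -8.2]
grip_width: 0.0352
gripper_force: 27.7
clock: 6.05
tcp_pos: [0.5739, 0.0077, 0.0783]
orientation: [2.386, 2.044, 0.006]
contact_force: [5.2, 5.3, -0.2]
grip_width: 0.0352
gripper_force: 27.3
6.05 [0.5739 0.0077 0.0783] yang -8.8 z [ 0.003  0.002 -1.   ] F [ 5.2  5.3 -0.2] w 0.0352 g 27.3 j [-0.44  0.53  0.42  1.95 -0.32  0.72  0.02]
[0.57351623 0.00692556 0.07699704] [-0.0063127  -0.01334423 -0.02213772]
```

```bash
python3 -m jog '[{"rx":0,"ry":0,"rz":0,"x":0,"y":-0.01,"z":0,"jaw":0.1},{"rx":0,"ry":0,"rz":0,"x":0,"y":0,"z":0,"jaw":0.1},{"rx":0,"ry":0,"rz":0,"x":0,"y":0,"z":0.5,"jaw":0.1},{"rx":0,"ry":0,"rz":0,"x":0,"y":0,"z":0.9,"jaw":1},{"rx":0,"ry":0,"rz":0,"x":-0.09,"y":-0.55,"z":0,"jaw":1},{"rx":0,"ry":0,"rz":0,"x":-0.09,"y":-0.55,"z":0,"jaw":1},{"rx":0,"ry":0,"rz":0,"x":-0.09,"y":-0.55,"z":0,"jaw":1},{"rx":0,"ry":0,"rz":0,"x":-0.09,"y":-0.55,"z":0,"jaw":1}]'
python3 -m jog '[{"rx":0,"ry":0,"rz":0,"x":-0.09,"y":-0.55,"z":0,"jaw":1},{"rx":0,"ry":0,"rz":0,"x":-0.09,"y":-0.55,"z":0,"jaw":1},{"rx":0,"ry":0,"rz":0,"x":0,"y":0,"z":-0.5,"jaw":1},{"rx":0,"ry":0,"rz":0,"x":0,"y":0,"z":-0.5,"jaw":1},{"rx":0,"ry":0,"rz":0,"x":0,"y":0,"z":-0.5,"jaw":1},{"rx":0,"ry":0,"rz":0,"x":0,"y":0,"z":0,"jaw":1}]'
python3 - <<'E'
from h import *
o=st();t=tip("right",.13);print(t,(t-o["tcp_pos"])/.06)
f=grab_frame("top");g=grab_frame("side")
a=cv2.resize(f[140:290,210:370],None,fx=2.5,fy=2.5);b=cv2.resize(g[130:280,200:360],None,fx=2.5,fy=2.5)
cv2.imwrite("pics/right1.png",np.hstack([a,b])[:,:,::-1])
E
```

```text
clock: 7.05
tcp_pos: [0.5497, -0.1273, 0.1609]
orientation: [-2.386, -2.042, 0.001]
contact_force: [0.8, 0.6, -0.3]
grip_width: 0.0849
gripper_force: 0.0
clock: 7.8
tcp_pos: [0.5377, -0.1917, 0.0691]
orientation: [-2.384, -2.039, 0.005]
contact_force: [-0.3, 0.3, 0.9]
grip_width: 0.0855
gripper_force: 0.0
7.8 [ 0.5377 -0.1917  0.0691] yang -8.9 z [-0.006  0.001 -1.   ] F [-0.3  0.3  0.9] w 0.0855 g 0.0 j [-0.11  0.55  0.45  1.96 -0.35  0.71  0.4 ]
[ 0.54165418 -0.18927545  0.01607439] [ 0.06627598  0.04014643 -0.88451627]
```

View pics/right1.png

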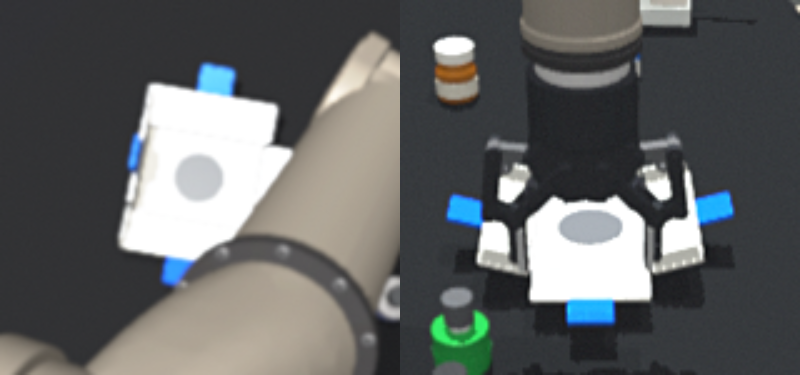

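The left wall is upright (tab edge-on at crop (134,153)), and the gripper straddles the right tab. I'll lower and pinch.

```bash
python3 -m jog '[{"rx":0,"ry":0,"rz":0,"x":0.06,"y":0.04,"z":-0.3,"jaw":1},{"rx":0,"ry":0,"rz":0,"x":0,"y":0,"z":-0.3,"jaw":1},{"rx":0,"ry":0,"rz":0,"x":0,"y":0,"z":-0.25,"jaw":1},{"rx":0,"ry":0,"rz":0,"x":0,"y":0,"z":0,"jaw":-0.6},{"rx":0,"ry":0,"rz":0,"x":0,"y":0,"z":0,"jaw":-0.6},{"rx":0,"ry":0,"rz":0,"x":0,"y":0,"z":0,"jaw":-0.6},{"rx":0,"ry":0,"rz":0,"x":0,"y":0,"z":0,"jaw":-0.6},{"rx":0,"ry":0,"rz":0,"x":0,"y":0,"z":0,"jaw":-0.6}]' 25
python3 - <<'E'
from h import *
o=st();t=tip("right",.13);print(t,(t-o["tcp_pos"])/.06);plan("right",.13)
E
```

```text
clock: 8.9
tcp_pos: [0.5424, -0.1902, 0.0201]
orientation: [-2.387, -2.041, 0.002]
contact_force: [-5.7, -0.7, 0.7]
grip_width: 0.0351
gripper_force: 27.3
8.9 [ 0.5424 -0.1902  0.0201] yang -8.9 z [-0.002  0.    -1.   ] F [-5.7 -0.7  0.7] w 0.0351 g 27.3 j [-0.07  0.63  0.4   1.96 -0.4   0.62  0.43]
[ 0.54165418 -0.18927545  0.01607439] [-0.01303275  0.01562617 -0.06698018]
[[0.0, 0.02, 0.1], [0.0, 0.03, 0.1], [0.01, 0.04, 0.1], [0.01, 0.05, 0.1], [0.01, 0.05, 0.09], [0.01, 0.06, 0.09], [0.01, 0.07, 0.08], [0.01, 0.08, 0.07], [0.01, 0.08, 0.07], [0.01, 0.09, 0.06], [0.02, 0.09, 0.05], [0.02, 0.1, 0.04], [0.02, 0.1, 0.03], [0.02, 0.1, 0.02], [0.02, 0.1, 0.01], [0.02, 0.11, 0.0]]
```

```bash
python3 -m jog '[{"rx":0,"ry":0,"rz":0,"x":0,"y":0.02,"z":0.09,"jaw":-0.6},{"rx":0,"ry":0,"rz":0,"x":0,"y":0.03,"z":0.09,"jaw":-0.6},{"rx":0,"ry":0,"rz":0,"x":0.01,"y":0.04,"z":0.1,"jaw":-0.6},{"rx":0,"ry":0,"rz":0,"x":0.01,"y":0.05,"z":0.09,"jaw":-0.6},{"rx":0,"ry":0,"rz":0,"x":0.01,"y":0.05,"z":0.09,"jaw":-0.6},{"rx":0,"ry":0,"rz":0,"x":0.01,"y":0.06,"z":0.08,"jaw":-0.6},{"rx":0,"ry":0,"rz":0,"x":0.01,"y":0.07,"z":0.08,"jaw":-0.6},{"rx":0,"ry":0,"rz":0,"x":0.01,"y":0.08,"z":0.07,"jaw":-0.6}]'
python3 -m jog '[{"rx":0,"ry":0,"rz":0,"x":0.01,"y":0.08,"z":0.06,"jaw":-0.6},{"rx":0,"ry":0,"rz":0,"x":0.01,"y":0.09,"z":0.06,"jaw":-0.6},{"rx":0,"ry":0,"rz":0,"x":0.01,"y":0.09,"z":0.05,"jaw":-0.6},{"rx":0,"ry":0,"rz":0,"x":0.02,"y":0.1,"z":0.04,"jaw":-0.6},{"rx":0,"ry":0,"rz":0,"x":0.02,"y":0.1,"z":0.03,"jaw":-0.6},{"rx":0,"ry":0,"rz":0,"x":0.02,"y":0.1,"z":0.02,"jaw":-0.6},{"rx":0,"ry":0,"rz":0,"x":0.02,"y":0.11,"z":0.01,"jaw":-0.6},{"rx":0,"ry":0,"rz":0,"x":0.02,"y":0.11,"z":0,"jaw":-0.6}]'
python3 - <<'E'
from h import *
o=st();t=tip("right",1.58);print(t,(t-o["tcp_pos"])/.06)
E
```

```text
clock: 9.9
tcp_pos: [0.5462, -0.1667, 0.0615]
orientation: [-2.387, -2.041, 0.003]
contact_force: [-5.5, -2.5, -4.1]
grip_width: 0.0348
gripper_force: 29.5
clock: 10.9
tcp_pos: [0.5536, -0.1211, 0.0789]
orientation: [-2.389, -2.04, 0.003]
contact_force: [-10.8, -4.7, 15.4]
grip_width: 0.0353
gripper_force: 24.0
10.9 [ 0.5536 -0.1211  0.0789] yang -9.0 z [-0.002 -0.001 -1.   ] F [-10.8  -4.7  15.4] w 0.0353 g 24.0 j [-0.25  0.53  0.46  1.96 -0.35  0.72  0.26]
[ 0.55288377 -0.12012556  0.07699704] [-0.01235201  0.01602413 -0.03254185]
```

```bash
python3 -m jog '[{"rx":0,"ry":0,"rz":0,"x":-0.01,"y":0.03,"z":-0.01,"jaw":-0.6},{"rx":0,"ry":0,"rz":0,"x":0,"y":0,"z":0,"jaw":0.1},{"rx":0,"ry":0,"rz":0,"x":0,"y":0,"z":0,"jaw":0.1},{"rx":0,"ry":0,"rz":0,"x":0,"y":0,"z":0.5,"jaw":0.1},{"rx":0,"ry":0,"rz":0,"x":0,"y":0,"z":0.9,"jaw":1},{"rx":0,"ry":0,"rz":0.9,"x":0.2,"y":0.07,"z":0.2,"jaw":1},{"rx":0,"ry":0,"rz":0.9,"x":0.2,"y":0.07,"z":0,"jaw":1},{"rx":0,"ry":0,"rz":0.9,"x":0.2,"y":0.07,"z":0,"jaw":1}]'
python3 -m jog '[{"rx":0,"ry":0,"rz":0.9,"x":0.2,"y":0.07,"z":0,"jaw":1},{"rx":0,"ry":0,"rz":0.9,"x":0.2,"y":0.07,"z":0,"jaw":1},{"rx":0,"ry":0,"rz":0.9,"x":0.2,"y":0.07,"z":0,"jaw":1},{"rx":0,"ry":0,"rz":0.9,"x":0.2,"y":0.07,"z":0,"jaw":1},{"rx":0,"ry":0,"rz":0.9,"x":0.2,"y":0.07,"z":0,"jaw":1},{"rx":0,"ry":0,"rz":0.9,"x":0.25,"y":0.07,"z":0,"jaw":1},{"rx":0,"ry":0,"rz":0.9,"x":0.25,"y":0.07,"z":0,"jaw":1},{"rx":0,"ry":0,"rz":0,"x":0,"y":0,"z":0,"jaw":1}]'
python3 - <<'E'
from h import *
o=st();t=tip("far",.22);print(t,(t-o["tcp_pos"])/.06)
f=grab_frame("top");g=grab_frame("side")
a=cv2.resize(f[140:290,210:370],None,fx=2.5,fy=2.5);b=cv2.resize(g[130:280,200:360],None,fx=2.5,fy=2.5)
cv2.imwrite("pics/far1.png",np.hstack([a,b])[:,:,::-1])
E
```

```text
clock: 11.9
tcp_pos: [0.5918, -0.104, 0.1738]
orientation: [1.836, 2.548, 0.003]
contact_force: [0.4, -0.6, -1.4]
grip_width: 0.0855
gripper_force: 0.0
clock: 12.9
tcp_pos: [0.6816, -0.0744, 0.1731]
orientation: [0.244, 3.131, 0.002]
contact_force: [-0.8, 0.3, 0.4]
grip_width: 0.0855
gripper_force: 0.0
12.9 [ 0.6816 -0.0744  0.1731] yang 81.1 z [ 0.001  0.001 -1.   ] F [-0.8  0.3  0.4] w 0.0855 g 0.0 j [-0.08  0.55  0.14  1.59 -0.09  1.01  1.5 ]
[ 0.67998659 -0.07556555  0.02227607] [-0.02652896 -0.0201267  -2.51363644]
```

View pics/far1.png

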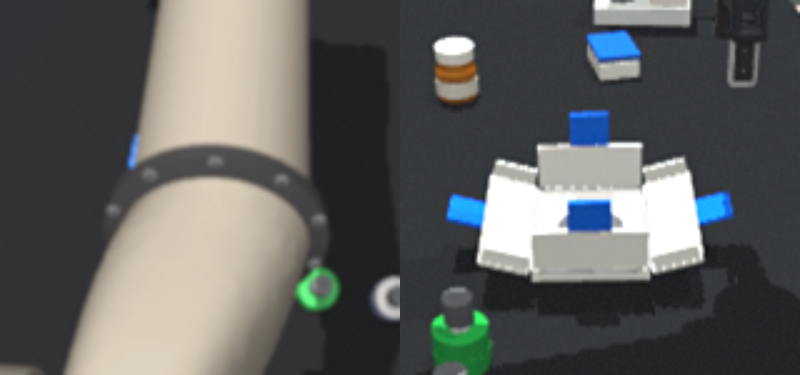

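Both end walls stand upright, with tabs at crop (590,213) and (590,128). I'll check their lean with numbers while going down to the far tab.

```bash
python3 -m jog '[{"rx":0,"ry":0,"rz":0,"x":-0.02,"y":-0.02,"z":-0.5,"jaw":1},{"rx":0,"ry":0,"rz":0,"x":0,"y":0,"z":-0.5,"jaw":1},{"rx":0,"ry":0,"rz":0,"x":0,"y":0,"z":-0.5,"jaw":1},{"rx":0,"ry":0,"rz":0,"x":0,"y":0,"z":-0.4,"jaw":1},{"rx":0,"ry":0,"rz":0,"x":0,"y":0,"z":-0.4,"jaw":1},{"rx":0,"ry":0,"rz":0,"x":0,"y":0,"z":-0.2,"jaw":1},{"rx":0,"ry":0,"rz":0,"x":0,"y":0,"z":0,"jaw":1}]'
python3 - <<'E'
from h import *
o=st();t=tip("far",.22);print(t,(t-o["tcp_pos"])/.06)
g=grab_frame("side");h=hsv(g);H,S,V=[h[...,i].astype(int) for i in range(3)]
m=(H>95)&(H<125)&(S>120)&(V>60);m[:165]=0;m[300:]=0;m[:,:210]=0;m[:,340:]=0
for c,s in blobs(m):
    p=onz("side",*c,.026+.061)[:2]-C;print(c,s,"tray xy",round(p@ex,4),round(p@ey,4))
E
```

```text
clock: 13.88
tcp_pos: [0.6785, -0.0767, 0.0226]
orientation: [-0.245, -3.13, 0.0]
contact_force: [-0.8, 0.8, -0.5]
grip_width: 0.0854
gripper_force: 0.0
13.88 [ 0.6785 -0.0767  0.0226] yang 81.0 z [-0.002 -0.    -1.   ] F [-0.8  0.8 -0.5] w 0.0854 g 0.0 j [-0.06  0.72  0.11  1.67 -0.11  0.75  1.52]
[ 0.67998659 -0.07556555  0.02227607] [ 0.02522503  0.01904024 -0.00530074]
[275.4 180.4] [267, 174, 17, 14, 226] tray xy 0.001 0.0732
[225.7 214. ] [218, 207, 16, 15, 177] tray xy -0.0986 -0.0674
[322.3 213.6] [318, 208, 9, 13, 98] tray xy 0.0946 -0.0708
[275.4 215.6] [267, 210, 18, 12, 205] tray xy 0.001 -0.0757
```

```bash
cat >> h.py <<'E'
def angs(n,u,v,d,hd,r):
    "angle at which the ray meets the circle of radius r round the hinge line"
    c,q=ray(n,u,v);H0=np.r_[C+d*hd,.026];D=np.r_[d,0]
    a=np.array([(c-H0)@D,c[2]-.026]);b=np.array([q@D,q[2]])
    A,B,G=b@b,2*a@b,a@a-r*r;disc=B*B-4*A*G
    if disc<0: disc=0
    return [np.arctan2(*(a+b*s)[::-1]).round(3) for s in((-B-disc**.5)/2/A,(-B+disc**.5)/2/A)]
E
python3 - <<'E'
from h import *
for nm,d,vt,vb in(("left",ey,174,188),("right",-ey,210,222)):
    print(nm,"top edge",angs("side",275.4,vt-.5,d,.065,.077),"bottom edge",angs("side",275.4,vb-.5,d,.065,.045),"centroid",angs("side",275.4,(vt+vb)/2-.5,d,.065,.061))
f=cv2.imread("pics/right1.png")[:,:400,::-1].copy();h=hsv(f);H,S,V=[h[...,i].astype(int) for i in range(3)]
for c,s in blobs((H>95)&(H<125)&(S>120)&(V>60)): 
    u=np.array([210,140])+(c+.5)/2.5-.5
    print(u,s,angs("top",*u,ey,.065,.061),(onz("top",*u,.087)[:2]-C)@np.c_[ex,ey])
E
```

```text
left top edge [np.float64(1.384), np.float64(0.817)] bottom edge [np.float64(1.486), np.float64(0.647)] centroid [np.float64(1.423), np.float64(0.744)]
right top edge [np.float64(1.414), np.float64(2.843)] bottom edge [np.float64(1.415), np.float64(2.901)] centroid [np.float64(1.418), np.float64(2.868)]
[296.22 170.94] [195, 62, 42, 33, 1122] [np.float64(-3.129), np.float64(-3.129)] [ 9.79534107e-02 -8.14965027e-05]
[263.1  200.86] [127, 133, 14, 38, 380] [np.float64(1.447), np.float64(-1.285)] [0.00029603 0.0725009 ]
[279.1  247.94] [160, 258, 34, 29, 665] [np.float64(2.742), np.float64(-2.701)] [-0.11573734  0.00804403]
```

Both end walls lean out by 0.1 to 0.15 rad, because the tabs slid in the pads. The current finger direction lets me pinch each tab across its thickness. Flat vertical pads over the hinge line will square it up, starting with the left.

```bash
python3 -m jog '[{"rx":0,"ry":0,"rz":0,"x":0,"y":0,"z":0.6,"jaw":0.4},{"rx":0,"ry":0,"rz":0,"x":0,"y":0,"z":0.9,"jaw":0.4},{"rx":0,"ry":0,"rz":0,"x":0,"y":0,"z":0.9,"jaw":0.4},{"rx":0,"ry":0,"rz":0,"x":-0.43,"y":0.35,"z":0,"jaw":0.4},{"rx":0,"ry":0,"rz":0,"x":-0.44,"y":0.35,"z":0,"jaw":0.4},{"rx":0,"ry":0,"rz":0,"x":-0.44,"y":0.35,"z":0,"jaw":0.4},{"rx":0,"ry":0,"rz":0,"x":-0.44,"y":0.35,"z":0,"jaw":0.4},{"rx":0,"ry":0,"rz":0,"x":0,"y":0,"z":0,"jaw":0.4}]'
python3 - <<'E'
from h import *
o=st();t=tip("left",1.571,.071);print(t,(t-o["tcp_pos"])/.06)
E
```

```text
clock: 14.92
tcp_pos: [0.5731, 0.0094, 0.1685]
orientation: [0.24, 3.131, 0.002]
contact_force: [-0.8, 0.5, -0.9]
grip_width: 0.06
gripper_force: 0.0
14.93 [0.5731 0.0094 0.1685] yang 81.2 z [ 0.001  0.001 -1.   ] F [-0.8  0.5 -0.9] w 0.06 g 0.0 j [-0.22  0.38  0.12  1.87 -0.06  0.89  1.35]
[0.57361718 0.00754723 0.078     ] [ 0.00840325 -0.03144709 -1.50914841]
```

```bash
python3 -m jog '[{"rx":0,"ry":0,"rz":0,"x":0,"y":-0.03,"z":-0.5,"jaw":0.4},{"rx":0,"ry":0,"rz":0,"x":0,"y":0,"z":-0.5,"jaw":0.4},{"rx":0,"ry":0,"rz":0,"x":0,"y":0,"z":-0.4,"jaw":0.4},{"rx":0,"ry":0,"rz":0,"x":0,"y":0,"z":0,"jaw":-1},{"rx":0,"ry":0,"rz":0,"x":0,"y":0,"z":0,"jaw":-1},{"rx":0,"ry":0,"rz":0,"x":0,"y":0,"z":0,"jaw":-1},{"rx":0,"ry":0,"rz":0,"x":0,"y":0,"z":0,"jaw":-1},{"rx":0,"ry":0,"rz":0,"x":0,"y":0,"z":0,"jaw":-1}]' 20
python3 - <<'E'
from h import *
o=st();t=tip("left",1.571,.071);print(t,(t-o["tcp_pos"])/.06)
E
```

```text
clock: 15.92
tcp_pos: [0.5758, 0.0066, 0.0847]
orientation: [0.243, 3.129, 0.003]
contact_force: [1.1, 2.9, 5.9]
grip_width: 0.0043
gripper_force: 20.4
15.93 [0.5758 0.0066 0.0847] yang 81.1 z [ 0.003  0.001 -1.   ] F [1.1 2.9 5.9] w 0.0043 g 20.4 j [-0.2   0.5   0.11  1.93 -0.08  0.72  1.37]
[0.57361718 0.00754723 0.078     ] [-0.03607892  0.01545795 -0.11091238]
```

```bash
python3 -m jog '[{"rx":0,"ry":0,"rz":0,"x":0,"y":0,"z":0,"jaw":-0.2},{"rx":0,"ry":0,"rz":0,"x":0,"y":0,"z":0,"jaw":-0.2},{"rx":0,"ry":0,"rz":0,"x":0,"y":0,"z":0.5,"jaw":-0.2},{"rx":0,"ry":0,"rz":0,"x":0,"y":0,"z":0.5,"jaw":0.4},{"rx":0,"ry":0,"rz":0,"x":-0.09,"y":-0.53,"z":0.1,"jaw":0.4},{"rx":0,"ry":0,"rz":0,"x":-0.09,"y":-0.53,"z":0,"jaw":0.4},{"rx":0,"ry":0,"rz":0,"x":-0.1,"y":-0.53,"z":0,"jaw":0.4},{"rx":0,"ry":0,"rz":0,"x":-0.1,"y":-0.53,"z":0,"jaw":0.4}]'
python3 - <<'E'
from h import *
o=st();t=tip("right",1.571,.072);print(t,(t-o["tcp_pos"])/.06)
E
```

```text
clock: 16.92
tcp_pos: [0.5507, -0.123, 0.1489]
orientation: [-0.244, -3.131, 0.0]
contact_force: [0.6, 0.1, 0.4]
grip_width: 0.0597
gripper_force: 0.0
16.93 [ 0.5507 -0.123   0.1489] yang 81.1 z [-0.001 -0.    -1.   ] F [0.6 0.1 0.4] w 0.0597 g 0.0 j [-0.01  0.39  0.15  1.91 -0.08  0.85  1.6 ]
[ 0.55278285 -0.12074702  0.079     ] [ 0.0349004   0.03673927 -1.16487512]
```

```bash
python3 -m jog '[{"rx":0,"ry":0,"rz":0,"x":0.02,"y":0.02,"z":-0.5,"jaw":0.4},{"rx":0,"ry":0,"rz":0,"x":0,"y":0,"z":-0.5,"jaw":0.4},{"rx":0,"ry":0,"rz":0,"x":0,"y":0,"z":-0.1,"jaw":0.4},{"rx":0,"ry":0,"rz":0,"x":0,"y":0,"z":0,"jaw":-1},{"rx":0,"ry":0,"rz":0,"x":0,"y":0,"z":0,"jaw":-1},{"rx":0,"ry":0,"rz":0,"x":0,"y":0,"z":0,"jaw":-1},{"rx":0,"ry":0,"rz":0,"x":0,"y":0,"z":0,"jaw":-1},{"rx":0,"ry":0,"rz":0,"x":0,"y":0,"z":0,"jaw":-1}]' 20
python3 - <<'E'
from h import *
o=st();t=tip("right",1.571,.072);print(t,(t-o["tcp_pos"])/.06)
E
```

```text
clock: 17.92
tcp_pos: [0.5535, -0.1201, 0.0842]
orientation: [0.244, 3.13, 0.001]
contact_force: [-1.5, 1.1, 5.3]
grip_width: 0.0045
gripper_force: 23.6
17.93 [ 0.5535 -0.1201  0.0842] yang 81.1 z [ 0.002  0.    -1.   ] F [-1.5  1.1  5.3] w 0.0045 g 23.6 j [-0.    0.49  0.14  1.95 -0.1   0.71  1.61]
[ 0.55278285 -0.12074702  0.079     ] [-0.01205802 -0.01089007 -0.08703182]
```

```bash
python3 -m jog '[{"rx":0,"ry":0,"rz":0,"x":0,"y":0,"z":0,"jaw":-0.2},{"rx":0,"ry":0,"rz":0,"x":0,"y":0,"z":0,"jaw":-0.2},{"rx":0,"ry":0,"rz":0,"x":0,"y":0,"z":0.5,"jaw":-0.2},{"rx":0,"ry":0,"rz":0,"x":0,"y":0,"z":0.7,"jaw":1},{"rx":0,"ry":0,"rz":0,"x":0.5,"y":0.18,"z":0,"jaw":1},{"rx":0,"ry":0,"rz":0,"x":0.5,"y":0.18,"z":0,"jaw":1},{"rx":0,"ry":0,"rz":0,"x":0.55,"y":0.18,"z":0,"jaw":1},{"rx":0,"ry":0,"rz":0,"x":0.55,"y":0.18,"z":0,"jaw":1}]'
python3 -m jog '[{"rx":0,"ry":0,"rz":0,"x":0,"y":0,"z":-0.5,"jaw":1},{"rx":0,"ry":0,"rz":0,"x":0,"y":0,"z":-0.5,"jaw":1},{"rx":0,"ry":0,"rz":0,"x":0,"y":0,"z":-0.5,"jaw":1},{"rx":0,"ry":0,"rz":0,"x":0,"y":0,"z":0,"jaw":1}]'
cat > tabs.py <<'E'
from h import *
g=grab_frame("side");h=hsv(g);H,S,V=[h[...,i].astype(int) for i in range(3)]
m=(H>95)&(H<125)&(S>120)&(V>60);m[:165]=0;m[300:]=0;m[:,:210]=0;m[:,340:]=0
for c,s in blobs(m):
    p=onz("side",*c,.026+.061)[:2]-C;print(c,s,"tray xy",round(p@ex,4),round(p@ey,4))
E
python3 - <<'E'
from h import *
import tabs
o=st();t=tip("far",.22);print(t,(t-o["tcp_pos"])/.06)
E
```

```text
clock: 18.92
tcp_pos: [0.6794, -0.0769, 0.1548]
orientation: [-0.244, -3.132, 0.0]
contact_force: [0.8, 0.0, -0.2]
grip_width: 0.0855
gripper_force: 0.0
clock: 19.42
tcp_pos: [0.6763, -0.077, 0.0623]
orientation: [-0.243, -3.126, 0.0]
contact_force: [-1.3, 0.5, -0.0]
grip_width: 0.0851
gripper_force: 0.0
[275.3 181.7] [267, 175, 17, 14, 217] tray xy 0.0008 0.0669
[225.7 214. ] [218, 207, 16, 15, 177] tray xy -0.0986 -0.0674
[275.4 212.5] [267, 206, 18, 14, 234] tray xy 0.001 -0.0643
[324.  214.2] [318, 208, 16, 13, 123] tray xy 0.0978 -0.0731
19.48 [ 0.6778 -0.0772  0.0643] yang 81.1 z [-0.002 -0.    -1.   ] F [-0.1 -0.5 -0.3] w 0.0855 g 0.0 j [-0.07  0.67  0.13  1.66 -0.11  0.82  1.52]
[ 0.67998659 -0.07556555  0.02227607] [ 0.03688449  0.02800492 -0.69989499]
```

```bash
python3 -m jog '[{"rx":0,"ry":0,"rz":0,"x":0.04,"y":0.03,"z":-0.35,"jaw":1},{"rx":0,"ry":0,"rz":0,"x":0,"y":0,"z":-0.33,"jaw":1},{"rx":0,"ry":0,"rz":0,"x":0,"y":0,"z":0,"jaw":-0.6},{"rx":0,"ry":0,"rz":0,"x":0,"y":0,"z":0,"jaw":-0.6},{"rx":0,"ry":0,"rz":0,"x":0,"y":0,"z":0,"jaw":-0.6},{"rx":0,"ry":0,"rz":0,"x":0,"y":0,"z":0,"jaw":-0.6},{"rx":0,"ry":0,"rz":0,"x":0,"y":0,"z":0,"jaw":-0.6},{"rx":0,"ry":0,"rz":0,"x":0,"y":0,"z":0,"jaw":-0.6}]' 25
python3 - <<'E'
from h import *
o=st();t=tip("far",.22);print(t,(t-o["tcp_pos"])/.06);plan("far",.22,1.66);plan("near",.22,1.66)
E
```

```text
clock: 20.48
tcp_pos: [0.6819, -0.0744, 0.0249]
orientation: [0.243, 3.13, 0.002]
contact_force: [3.0, 4.8, 1.2]
grip_width: 0.0351
gripper_force: 26.1
20.48 [ 0.6819 -0.0744  0.0249] yang 81.1 z [ 0.002  0.001 -1.   ] F [3.  4.8 1.2] w 0.0351 g 26.1 j [-0.06  0.72  0.12  1.67 -0.12  0.75  1.53]
[ 0.67998659 -0.07556555  0.02227607] [-0.03253837 -0.0188691  -0.04355302]
[[-0.03, 0.0, 0.1], [-0.04, 0.01, 0.1], [-0.04, 0.01, 0.09], [-0.05, 0.01, 0.09], [-0.06, 0.01, 0.09], [-0.07, 0.01, 0.08], [-0.07, 0.01, 0.07], [-0.08, 0.01, 0.07], [-0.09, 0.01, 0.06], [-0.09, 0.01, 0.05], [-0.1, 0.02, 0.04], [-0.1, 0.02, 0.03], [-0.1, 0.02, 0.02], [-0.1, 0.02, 0.01], [-0.1, 0.02, 0.0], [-0.1, 0.02, -0.0]]
[[0.03, -0.0, 0.1], [0.04, -0.01, 0.1], [0.04, -0.01, 0.09], [0.05, -0.01, 0.09], [0.06, -0.01, 0.09], [0.07, -0.01, 0.08], [0.07, -0.01, 0.07], [0.08, -0.01, 0.07], [0.09, -0.01, 0.06], [0.09, -0.01, 0.05], [0.1, -0.02, 0.04], [0.1, -0.02, 0.03], [0.1, -0.02, 0.02], [0.1, -0.02, 0.01], [0.1, -0.02, 0.0], [0.1, -0.02, -0.0]]
```

```bash
python3 -m jog '[{"rx":0,"ry":0,"rz":0,"x":-0.03,"y":0,"z":0.09,"jaw":-0.6},{"rx":0,"ry":0,"rz":0,"x":-0.04,"y":0.01,"z":0.09,"jaw":-0.6},{"rx":0,"ry":0,"rz":0,"x":-0.05,"y":0.01,"z":0.09,"jaw":-0.6},{"rx":0,"ry":0,"rz":0,"x":-0.06,"y":0.01,"z":0.09,"jaw":-0.6},{"rx":0,"ry":0,"rz":0,"x":-0.06,"y":0.01,"z":0.09,"jaw":-0.6},{"rx":0,"ry":0,"rz":0,"x":-0.07,"y":0.01,"z":0.08,"jaw":-0.6},{"rx":0,"ry":0,"rz":0,"x":-0.08,"y":0.01,"z":0.07,"jaw":-0.6},{"rx":0,"ry":0,"rz":0,"x":-0.08,"y":0.01,"z":0.07,"jaw":-0.6}]'
python3 -m jog '[{"rx":0,"ry":0,"rz":0,"x":-0.09,"y":0.01,"z":0.06,"jaw":-0.6},{"rx":0,"ry":0,"rz":0,"x":-0.1,"y":0.01,"z":0.05,"jaw":-0.6},{"rx":0,"ry":0,"rz":0,"x":-0.1,"y":0.02,"z":0.04,"jaw":-0.6},{"rx":0,"ry":0,"rz":0,"x":-0.1,"y":0.02,"z":0.03,"jaw":-0.6},{"rx":0,"ry":0,"rz":0,"x":-0.11,"y":0.02,"z":0.02,"jaw":-0.6},{"rx":0,"ry":0,"rz":0,"x":-0.11,"y":0.02,"z":0.01,"jaw":-0.6},{"rx":0,"ry":0,"rz":0,"x":-0.11,"y":0.02,"z":0,"jaw":-0.6},{"rx":0,"ry":0,"rz":0,"x":0,"y":0,"z":0,"jaw":-0.6}]'
python3 - <<'E'
from h import *
import tabs
o=st();t=tip("far",1.571);print(t,(t-o["tcp_pos"])/.06)
E
```

```text
clock: 21.48
tcp_pos: [0.6529, -0.0698, 0.064]
orientation: [0.243, 3.132, 0.002]
contact_force: [2.8, 4.9, -5.7]
grip_width: 0.035
gripper_force: 30.0
clock: 22.48
tcp_pos: [0.6108, -0.063, 0.0776]
orientation: [0.243, 3.129, 0.002]
contact_force: [3.9, 5.1, -1.7]
grip_width: 0.0353
gripper_force: 29.1
[275.4 181.6] [267, 175, 17, 14, 218] tray xy 0.001 0.0674
[225.7 214.1] [218, 207, 16, 15, 176] tray xy -0.0986 -0.0678
[275.4 212.5] [267, 206, 18, 14, 234] tray xy 0.001 -0.0643
22.52 [ 0.6109 -0.0631  0.0776] yang 81.1 z [ 0.003  0.001 -1.   ] F [ 2.3  5.4 -0.6] w 0.0351 g 29.1 j [-0.09  0.56  0.13  1.84 -0.1   0.75  1.5 ]
[ 0.61254093 -0.06461271  0.077     ] [ 0.02733965 -0.02595472 -0.00976823]
```

```bash
python3 -m jog '[{"rx":0,"ry":0,"rz":0,"x":0,"y":0,"z":0,"jaw":0.1},{"rx":0,"ry":0,"rz":0,"x":0,"y":0,"z":0,"jaw":0.1},{"rx":0,"ry":0,"rz":0,"x":0,"y":0,"z":0.6,"jaw":0.1},{"rx":0,"ry":0,"rz":0,"x":0,"y":0,"z":0.7,"jaw":1},{"rx":0,"ry":0,"rz":0,"x":-0.55,"y":0.08,"z":0,"jaw":1},{"rx":0,"ry":0,"rz":0,"x":-0.55,"y":0.08,"z":0,"jaw":1},{"rx":0,"ry":0,"rz":0,"x":-0.55,"y":0.08,"z":0,"jaw":1},{"rx":0,"ry":0,"rz":0,"x":-0.55,"y":0.08,"z":0,"jaw":1}]'
python3 -m jog '[{"rx":0,"ry":0,"rz":0,"x":-0.54,"y":0.1,"z":0,"jaw":1},{"rx":0,"ry":0,"rz":0,"x":0,"y":0,"z":-0.5,"jaw":1},{"rx":0,"ry":0,"rz":0,"x":0,"y":0,"z":-0.5,"jaw":1},{"rx":0,"ry":0,"rz":0,"x":0,"y":0,"z":-0.5,"jaw":1},{"rx":0,"ry":0,"rz":0,"x":0,"y":0,"z":0,"jaw":1}]'
python3 - <<'E'
from h import *
import tabs
o=st();t=tip("near",.22);print(t,(t-o["tcp_pos"])/.06)
E
```

```text
clock: 23.52
tcp_pos: [0.476, -0.0455, 0.155]
orientation: [-0.246, -3.131, 0.001]
contact_force: [0.8, 1.1, 0.3]
grip_width: 0.0854
gripper_force: 0.0
clock: 24.15
tcp_pos: [0.4432, -0.0396, 0.0637]
orientation: [-0.245, -3.127, 0.002]
contact_force: [-0.4, -0.0, 0.7]
grip_width: 0.0852
gripper_force: 0.0
[275.4 181.7] [267, 175, 17, 14, 217] tray xy 0.001 0.0669
[299.3 195.2] [298, 185, 4, 22, 64] tray xy 0.0524 0.0038
[275.4 212.5] [267, 206, 18, 14, 234] tray xy 0.001 -0.0643
[226.5 214.5] [218, 208, 16, 14, 151] tray xy -0.0968 -0.0693
24.2 [ 0.4443 -0.0395  0.0648] yang 81.0 z [-0.002 -0.001 -1.   ] F [ 1.1 -1.1  0.4] w 0.0858 g 0.0 j [-0.15  0.37  0.12  2.23 -0.08  0.55  1.44]
[ 0.44641341 -0.03763445  0.02227607] [ 0.03472411  0.03053127 -0.70910435]
```

```bash
python3 -m jog '[{"rx":0,"ry":0,"rz":0,"x":0.03,"y":0.03,"z":-0.35,"jaw":1},{"rx":0,"ry":0,"rz":0,"x":0,"y":0,"z":-0.34,"jaw":1},{"rx":0,"ry":0,"rz":0,"x":0,"y":0,"z":0,"jaw":-0.6},{"rx":0,"ry":0,"rz":0,"x":0,"y":0,"z":0,"jaw":-0.6},{"rx":0,"ry":0,"rz":0,"x":0,"y":0,"z":0,"jaw":-0.6},{"rx":0,"ry":0,"rz":0,"x":0,"y":0,"z":0,"jaw":-0.6},{"rx":0,"ry":0,"rz":0,"x":0,"y":0,"z":0,"jaw":-0.6},{"rx":0,"ry":0,"rz":0,"x":0,"y":0,"z":0,"jaw":-0.6}]' 25
python3 - <<'E'
from h import *
o=st();t=tip("near",.22);print(t,(t-o["tcp_pos"])/.06)
E
```

```text
clock: 25.2
tcp_pos: [0.4475, -0.0367, 0.024]
orientation: [0.243, 3.131, 0.001]
contact_force: [1.5, 2.7, 0.8]
grip_width: 0.0354
gripper_force: 25.7
25.2 [ 0.4475 -0.0367  0.024 ] yang 81.1 z [ 0.001  0.    -1.   ] F [1.5 2.7 0.8] w 0.0354 g 25.7 j [-0.14  0.45  0.1   2.24 -0.1   0.45  1.45]
[ 0.44641341 -0.03763445  0.02227607] [-0.01881038 -0.01479762 -0.02800059]
```

```bash
python3 -m jog '[{"rx":0,"ry":0,"rz":0,"x":0.03,"y":0,"z":0.09,"jaw":-0.6},{"rx":0,"ry":0,"rz":0,"x":0.04,"y":-0.01,"z":0.1,"jaw":-0.6},{"rx":0,"ry":0,"rz":0,"x":0.05,"y":-0.01,"z":0.09,"jaw":-0.6},{"rx":0,"ry":0,"rz":0,"x":0.05,"y":-0.01,"z":0.09,"jaw":-0.6},{"rx":0,"ry":0,"rz":0,"x":0.06,"y":-0.01,"z":0.09,"jaw":-0.6},{"rx":0,"ry":0,"rz":0,"x":0.07,"y":-0.01,"z":0.08,"jaw":-0.6},{"rx":0,"ry":0,"rz":0,"x":0.07,"y":-0.01,"z":0.07,"jaw":-0.6},{"rx":0,"ry":0,"rz":0,"x":0.08,"y":-0.01,"z":0.07,"jaw":-0.6}]'
python3 -m jog '[{"rx":0,"ry":0,"rz":0,"x":0.09,"y":-0.01,"z":0.06,"jaw":-0.6},{"rx":0,"ry":0,"rz":0,"x":0.09,"y":-0.01,"z":0.05,"jaw":-0.6},{"rx":0,"ry":0,"rz":0,"x":0.1,"y":-0.02,"z":0.04,"jaw":-0.6},{"rx":0,"ry":0,"rz":0,"x":0.1,"y":-0.02,"z":0.03,"jaw":-0.6},{"rx":0,"ry":0,"rz":0,"x":0.1,"y":-0.02,"z":0.02,"jaw":-0.6},{"rx":0,"ry":0,"rz":0,"x":0.11,"y":-0.02,"z":0.01,"jaw":-0.6},{"rx":0,"ry":0,"rz":0,"x":0.11,"y":-0.02,"z":0,"jaw":-0.6},{"rx":0,"ry":0,"rz":0,"x":0,"y":0,"z":0,"jaw":-0.6}]'
python3 - <<'E'
from h import *
import tabs
o=st();t=tip("near",1.571);print(t,(t-o["tcp_pos"])/.06)
E
```

```text
clock: 26.2
tcp_pos: [0.4733, -0.041, 0.0643]
orientation: [-0.243, -3.13, -0.0]
contact_force: [1.0, 4.6, -9.7]
grip_width: 0.0354
gripper_force: 26.4
clock: 27.2
tcp_pos: [0.5166, -0.0479, 0.0776]
orientation: [0.244, 3.132, 0.001]
contact_force: [-2.1, 6.0, -0.2]
grip_width: 0.0354
gripper_force: 26.8
[275.3 181.6] [267, 175, 17, 14, 219] tray xy 0.0008 0.0674
[299.4 195.2] [298, 185, 4, 22, 65] tray xy 0.0526 0.0038
[275.4 212.6] [267, 206, 18, 14, 234] tray xy 0.001 -0.0646
27.25 [ 0.5165 -0.0479  0.0776] yang 81.1 z [ 0.     0.001 -1.   ] F [-1.6  6.1 -0.4] w 0.0353 g 26.7 j [-0.13  0.43  0.12  2.06 -0.09  0.65  1.47]
[ 0.51385907 -0.04858729  0.077     ] [-0.0447977  -0.01213329 -0.00970753]
```

```bash
python3 -m jog '[{"rx":0,"ry":0,"rz":0,"x":0,"y":0,"z":0,"jaw":0.1},{"rx":0,"ry":0,"rz":0,"x":0,"y":0,"z":0,"jaw":0.1},{"rx":0,"ry":0,"rz":0,"x":0,"y":0,"z":0.6,"jaw":0.1},{"rx":0,"ry":0,"rz":0,"x":0,"y":0,"z":0.9,"jaw":0.1},{"rx":0,"ry":0,"rz":0,"x":-0.2,"y":-0.53,"z":0,"jaw":0.1},{"rx":0,"ry":0,"rz":0,"x":-0.2,"y":-0.53,"z":0,"jaw":0.1},{"rx":0,"ry":0,"rz":0,"x":-0.2,"y":-0.53,"z":0,"jaw":0.1},{"rx":0,"ry":0,"rz":0,"x":-0.2,"y":-0.53,"z":0,"jaw":0.1}]'
python3 -m jog '[{"rx":0,"ry":0,"rz":0,"x":-0.2,"y":-0.53,"z":0,"jaw":0.1},{"rx":0,"ry":0,"rz":0,"x":-0.2,"y":-0.53,"z":0,"jaw":0.1},{"rx":0,"ry":0,"rz":0,"x":-0.2,"y":-0.53,"z":0,"jaw":0.1},{"rx":0,"ry":0,"rz":0,"x":0,"y":0,"z":-0.4,"jaw":0.1},{"rx":0,"ry":0,"rz":0,"x":0,"y":0,"z":-0.3,"jaw":0.1},{"rx":0,"ry":0,"rz":0,"x":0,"y":0,"z":0,"jaw":0.1}]'
python3 - <<'E'
from h import *
import tabs
o=st();t=np.array([.431,-.270,.040]);print((t-o["tcp_pos"])/.06)
f=grab_frame("top");g=grab_frame("side")
h=hsv(f);H,S,V=[h[...,i].astype(int) for i in range(3)];m=(H>95)&(H<125)&(S>120)&(V>60);m[:150]=0;m[:,:220]=0;m[:,345:]=0;m[265:]=0
for c,s in blobs(m,10):
    p=onz("top",*c,.087)[:2]-C;print("top",c,s,"tray xy",round(p@ex,4),round(p@ey,4))
a=cv2.resize(f[150:300,240:400],None,fx=2.5,fy=2.5);b=cv2.resize(g[165:315,200:360],None,fx=2.5,fy=2.5)
cv2.imwrite("pics/die1.png",np.hstack([a,b])[:,:,::-1])
E
```

```text
clock: 28.25
tcp_pos: [0.4678, -0.1776, 0.1677]
orientation: [0.245, 3.131, -0.001]
contact_force: [-0.1, -0.7, 0.4]
grip_width: 0.0468
gripper_force: 0.0
clock: 29.0
tcp_pos: [0.4311, -0.2715, 0.1244]
orientation: [-0.245, -3.13, 0.0]
contact_force: [-0.3, 0.2, -0.3]
grip_width: 0.0469
gripper_force: 0.0
[275.4 181.7] [267, 175, 17, 14, 217] tray xy 0.001 0.0669
[299.3 195.2] [298, 185, 4, 22, 64] tray xy 0.0524 0.0038
[251.7 195.9] [250, 186, 4, 21, 67] tray xy -0.05 0.0036
[275.4 212.5] [267, 206, 18, 14, 234] tray xy 0.001 -0.0643
29.05 [ 0.4318 -0.2716  0.1253] yang 81.1 z [-0. -0. -1.] F [0.3 0.1 0.9] w 0.0469 g 0.0 j [ 0.24  0.35  0.24  2.06 -0.12  0.75  1.97]
[-0.01310435  0.02697057 -1.42112199]
top [292.9 186.4] [286, 183, 15, 7, 76] tray xy 0.0537 0.0013
top [265.4 201.3] [263, 195, 6, 14, 48] tray xy 0.0002 0.0663
top [315.3 210.4] [313, 203, 6, 15, 50] tray xy -0.0004 -0.0685
top [285.9 224.5] [281, 223, 11, 4, 23] tray xy -0.0517 0.0015
```

View pics/die1.png

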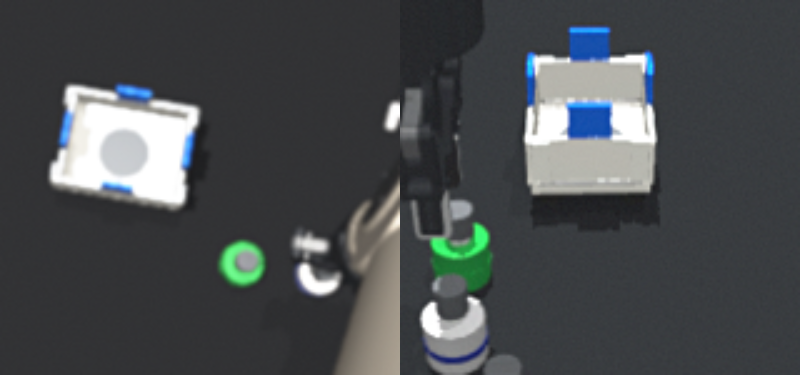

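All four walls stand, and the fingers are over the steel die (banded, side crop (455,330)). I'll lower onto the cap and grip.

```bash
python3 -m jog '[{"rx":0,"ry":0,"rz":0,"x":-0.01,"y":0.03,"z":-0.4,"jaw":0.1},{"rx":0,"ry":0,"rz":0,"x":0,"y":0,"z":-0.4,"jaw":0.1},{"rx":0,"ry":0,"rz":0,"x":0,"y":0,"z":-0.4,"jaw":0.1},{"rx":0,"ry":0,"rz":0,"x":0,"y":0,"z":-0.23,"jaw":0.1},{"rx":0,"ry":0,"rz":0,"x":0,"y":0,"z":0,"jaw":0.1}]'
python3 -m jog '[{"rx":0,"ry":0,"rz":0,"x":0,"y":0,"z":0,"jaw":-1},{"rx":0,"ry":0,"rz":0,"x":0,"y":0,"z":0,"jaw":-1},{"rx":0,"ry":0,"rz":0,"x":0,"y":0,"z":0,"jaw":-1},{"rx":0,"ry":0,"rz":0,"x":0,"y":0,"z":0,"jaw":-1},{"rx":0,"ry":0,"rz":0,"x":0,"y":0,"z":0,"jaw":-1}]' 70
python3 -c "
from h import *
st()"
```

```text
clock: 29.78
tcp_pos: [0.4313, -0.2692, 0.0391]
orientation: [-0.244, -3.131, -0.0]
contact_force: [-0.6, -0.8, -0.1]
grip_width: 0.0469
gripper_force: 0.0
clock: 30.4
tcp_pos: [0.4322, -0.27, 0.0404]
orientation: [0.244, 3.13, -0.002]
contact_force: [-1.2, -1.3, 6.4]
grip_width: 0.0215
gripper_force: 68.4
30.4 [ 0.4322 -0.27    0.0404] yang 81.1 z [ 0.002 -0.001 -1.   ] F [-1.2 -1.3  6.4] w 0.0215 g 68.4 j [ 0.28  0.49  0.2   2.1  -0.18  0.56  2.02]
```

```bash
python3 -m jog '[{"rx":0,"ry":0,"rz":0,"x":0,"y":0,"z":0.2,"jaw":-1},{"rx":0,"ry":0,"rz":0,"x":0,"y":0,"z":0.4,"jaw":-1},{"rx":0,"ry":0,"rz":0,"x":0,"y":0,"z":0.5,"jaw":-1},{"rx":0,"ry":0,"rz":0,"x":0,"y":0,"z":0.5,"jaw":-1},{"rx":0,"ry":0,"rz":0,"x":0,"y":0,"z":0.5,"jaw":-1},{"rx":0,"ry":0,"rz":0,"x":0,"y":0,"z":0.4,"jaw":-1},{"rx":0,"ry":0,"rz":0,"x":0,"y":0,"z":0,"jaw":-1}]'
python3 -m jog '[{"rx":0,"ry":0,"rz":0,"x":0.15,"y":0.26,"z":0,"jaw":-1},{"rx":0,"ry":0,"rz":0,"x":0.29,"y":0.48,"z":0,"jaw":-1},{"rx":0,"ry":0,"rz":0,"x":0.29,"y":0.48,"z":0,"jaw":-1},{"rx":0,"ry":0,"rz":0,"x":0.29,"y":0.48,"z":0,"jaw":-1},{"rx":0,"ry":0,"rz":0,"x":0.29,"y":0.48,"z":0,"jaw":-1},{"rx":0,"ry":0,"rz":0,"x":0.29,"y":0.48,"z":0,"jaw":-1},{"rx":0,"ry":0,"rz":0,"x":0.29,"y":0.48,"z":0,"jaw":-1},{"rx":0,"ry":0,"rz":0,"x":0.29,"y":0.42,"z":0,"jaw":-1}]'
python3 -m jog '[{"rx":0,"ry":0,"rz":0,"x":0,"y":0,"z":0,"jaw":-1},{"rx":0,"ry":0,"rz":0,"x":0,"y":0,"z":0,"jaw":-1}]'
python3 - <<'E'
from h import *
o=st();t=np.array([*C,.0664]);print((t-o["tcp_pos"])/.06)
g=grab_frame("side");f=grab_frame("top")
cv2.imwrite("pics/hold.png",np.hstack([cv2.resize(f[150:300,240:400],None,fx=2.5,fy=2.5),cv2.resize(g[110:260,200:360],None,fx=2.5,fy=2.5)])[:,:,::-1])
E
```

```text
clock: 31.28
tcp_pos: [0.4321, -0.2694, 0.1909]
orientation: [0.243, 3.129, -0.001]
contact_force: [-0.2, 0.3, -4.4]
grip_width: 0.0225
gripper_force: 69.2
clock: 32.28
tcp_pos: [0.5613, -0.0541, 0.1875]
orientation: [-0.242, -3.129, -0.0]
contact_force: [0.0, 0.2, -4.2]
grip_width: 0.0214
gripper_force: 69.2
clock: 32.52
tcp_pos: [0.5609, -0.0561, 0.1879]
orientation: [-0.244, -3.129, 0.001]
contact_force: [0.1, -0.0, -4.4]
grip_width: 0.0224
gripper_force: 69.3
32.52 [ 0.5609 -0.0561  0.1879] yang 81.1 z [-0.003 -0.001 -1.   ] F [ 0.1 -0.  -4.4] w 0.0224 g 69.3 j [-0.14  0.34  0.16  1.88 -0.06  0.93  1.46]
[ 0.03894808 -0.00788585 -2.02541256]
```

View pics/hold.png

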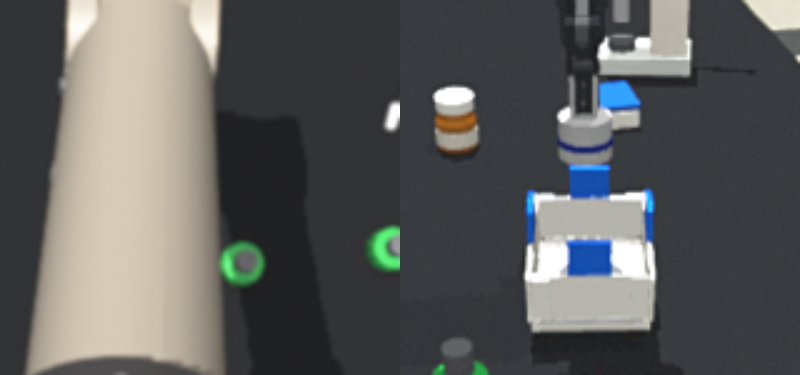

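```bash
python3 -m jog '[{"rx":0,"ry":0,"rz":0,"x":0.03,"y":-0.01,"z":-0.4,"jaw":-1},{"rx":0,"ry":0,"rz":0,"x":0,"y":0,"z":-0.4,"jaw":-1},{"rx":0,"ry":0,"rz":0,"x":0,"y":0,"z":-0.4,"jaw":-1},{"rx":0,"ry":0,"rz":0,"x":0,"y":0,"z":-0.3,"jaw":-1},{"rx":0,"ry":0,"rz":0,"x":0,"y":0,"z":-0.2,"jaw":-1},{"rx":0,"ry":0,"rz":0,"x":0,"y":0,"z":-0.15,"jaw":-1},{"rx":0,"ry":0,"rz":0,"x":0,"y":0,"z":-0.08,"jaw":-1},{"rx":0,"ry":0,"rz":0,"x":0,"y":0,"z":0,"jaw":-1}]'
python3 -c "
from h import *
o=st();print((np.array([*C,.0664])-o['tcp_pos'])/.06)"
```

```text
clock: 33.62
tcp_pos: [0.5641, -0.0562, 0.0735]
orientation: [0.244, 3.132, 0.0]
contact_force: [-0.2, -0.3, -4.2]
grip_width: 0.0218
gripper_force: 69.4
33.62 [ 0.5641 -0.0562  0.0735] yang 81.1 z [ 0.  0. -1.] F [-0.2 -0.3 -4.2] w 0.0218 g 69.4 j [-0.11  0.5   0.13  1.95 -0.1   0.69  1.49]
[-0.0149442  -0.00667438 -0.11873928]
```

```bash
python3 -m jog '[{"rx":0,"ry":0,"rz":0,"x":-0.01,"y":0,"z":-0.04,"jaw":-1},{"rx":0,"ry":0,"rz":0,"x":0,"y":0,"z":-0.03,"jaw":-1},{"rx":0,"ry":0,"rz":0,"x":0,"y":0,"z":-0.02,"jaw":-1},{"rx":0,"ry":0,"rz":0,"x":0,"y":0,"z":-0.02,"jaw":-1},{"rx":0,"ry":0,"rz":0,"x":0,"y":0,"z":0,"jaw":-1}]'
python3 -c "
from h import *
st()"
```

```text
clock: 34.25
tcp_pos: [0.5634, -0.0562, 0.0668]
orientation: [-0.244, -3.132, -0.0]
contact_force: [-0.1, 0.3, -4.4]
grip_width: 0.0217
gripper_force: 69.4
34.25 [ 0.5634 -0.0562  0.0668] yang 81.1 z [-0.  0. -1.] F [-0.1  0.3 -4.4] w 0.0217 g 69.4 j [-0.11  0.51  0.13  1.96 -0.1   0.68  1.49]
```

Not touching yet; I'll go down in smaller steps until the weight comes off.

```bash
python3 -m jog '[{"rx":0,"ry":0,"rz":0,"x":0,"y":0,"z":-0.02,"jaw":-1},{"rx":0,"ry":0,"rz":0,"x":0,"y":0,"z":-0.01,"jaw":-1},{"rx":0,"ry":0,"rz":0,"x":0,"y":0,"z":0,"jaw":-1}]'
python3 -m jog '[{"rx":0,"ry":0,"rz":0,"x":0,"y":0,"z":-0.01,"jaw":-1},{"rx":0,"ry":0,"rz":0,"x":0,"y":0,"z":0,"jaw":-1}]'
```

```text
clock: 34.62
tcp_pos: [0.5639, -0.0564, 0.0664]
orientation: [0.244, 3.131, 0.0]
contact_force: [-4.0, -0.6, 8.9]
grip_width: 0.0215
gripper_force: 70.8
clock: 34.88
tcp_pos: [0.564, -0.0565, 0.0664]
orientation: [0.244, 3.131, 0.001]
contact_force: [-5.6, 0.5, 13.0]
grip_width: 0.0217
gripper_force: 71.3
```

```bash
python3 -m jog '[{"rx":0,"ry":0,"rz":0,"x":0,"y":0,"z":0.02,"jaw":-1},{"rx":0,"ry":0,"rz":0,"x":0,"y":0,"z":0,"jaw":0.1},{"rx":0,"ry":0,"rz":0,"x":0,"y":0,"z":0,"jaw":0.1},{"rx":0,"ry":0,"rz":0,"x":0,"y":0,"z":0,"jaw":0.1},{"rx":0,"ry":0,"rz":0,"x":0,"y":0,"z":0.3,"jaw":0.1},{"rx":0,"ry":0,"rz":0,"x":0,"y":0,"z":0.6,"jaw":0.1},{"rx":0,"ry":0,"rz":0,"x":0,"y":0,"z":0.7,"jaw":0.1},{"rx":0,"ry":0,"rz":0,"x":0,"y":0,"z":0.7,"jaw":0.1}]'
python3 -m jog '[{"rx":0,"ry":0,"rz":0,"x":0,"y":0.6,"z":0.2,"jaw":0.1},{"rx":0,"ry":0,"rz":0,"x":0,"y":0.6,"z":0.2,"jaw":0.1},{"rx":0,"ry":0,"rz":0,"x":-0.2,"y":0.6,"z":0,"jaw":0.1},{"rx":0,"ry":0,"rz":0,"x":-0.2,"y":0.6,"z":0,"jaw":0.1},{"rx":0,"ry":0,"rz":0,"x":-0.2,"y":0.6,"z":0,"jaw":0.1},{"rx":0,"ry":0,"rz":0,"x":0,"y":0,"z":0,"jaw":0.1},{"rx":0,"ry":0,"rz":0,"x":0,"y":0,"z":0,"jaw":0.1}]'
python3 - <<'E'
from h import *
import tabs
st();f=grab_frame("top");g=grab_frame("side")
cv2.imwrite("pics/end.png",np.hstack([cv2.resize(f[150:270,230:350],None,fx=3.3,fy=3.3),cv2.resize(g[140:260,215:335],None,fx=3.3,fy=3.3)])[:,:,::-1])
E
```

```text
clock: 35.88
tcp_pos: [0.5635, -0.0564, 0.2063]
orientation: [0.244, 3.131, 0.0]
contact_force: [0.6, 0.3, 0.2]
grip_width: 0.0469
gripper_force: 0.0
clock: 36.75
tcp_pos: [0.5278, 0.1231, 0.2286]
orientation: [0.244, 3.131, -0.0]
contact_force: [-0.2, -0.3, -0.5]
grip_width: 0.0471
gripper_force: 0.0
[275.5 181.8] [267, 175, 17, 14, 213] tray xy 0.0012 0.0664
[299.3 195.2] [298, 185, 4, 22, 64] tray xy 0.0524 0.0038
[251.8 196.2] [250, 186, 4, 22, 67] tray xy -0.0497 0.0023
[275.4 212.3] [266, 205, 20, 15, 258] tray xy 0.001 -0.0635
36.8 [0.5279 0.1225 0.2284] yang 81.0 z [ 0.001 -0.    -1.   ] F [-0.1 -0.1 -0.3] w 0.047 g 0.0 j [-0.41  0.26  0.08  1.88 -0.02  1.    1.09]
```

View pics/end.png

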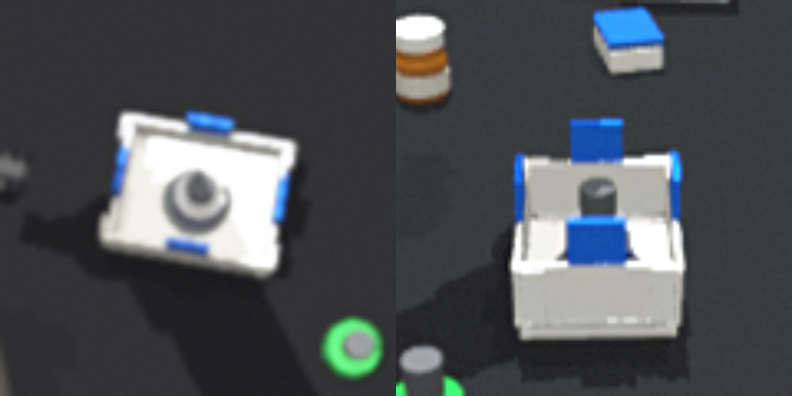

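The four walls stand, the die (crop (197,195)) sits in the middle of the pad, and the arm is clear.

```bash
python3 -c "
from bench import r
print(r.hand_in())"
```

```text
the job is handed in; nothing more can be done
None
```

I handed the job in at about 37 s: in the last pictures all four walls stand upright and the steel die sits released in the middle of the pad. The arm never went near the jar, spanner or sample box; `hand_in` returned no verdict.

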